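# Put three mixed-up soil-test items back in their own places

### The job

The last person left the soil test set up wrongly: the white bottle stands on the scale, the measuring cylinder in the spill tray and the small beaker on the white tile. Put each upright in the middle of its own place - the beaker on the scale's round pan, the bottle in the spill tray, the measuring cylinder on the tile - using the empty cork mat for parking. Tip nothing over, and leave the little dropper bottle and the vial where they stand.

Things in the scene. Friction and masses are not known exactly. Their poses are not given: they have to be found in the camera images.
- bottle: White round plastic reagent bottle with a white screw cap, 155 mm high, 0.2 to 0.4 kg. Body 62 mm in diameter up to about 95 mm, then a sloping shoulder up to the cap; cap 34 mm in diameter between 134 and 155 mm above the foot. Loose; starts upright on the scale's pan. It belongs in the spill tray. Origin: centre of its underside; z up along its axis.
- meas_cylinder: 50 ml measuring cylinder: clear upright tube 30 mm in diameter on a flat blue foot 60 mm across and 10 mm thick, 180 mm high in all, about 0.06 kg. Loose; starts upright in the spill tray. It belongs on the white tile. The tube can be gripped anywhere above 20 mm. Origin: centre of the foot's underside; z up along the tube.
- beaker: Small clear glass beaker with a pale brown soil sample in its lower part, 63 mm high, about 0.035 kg. Wall 48 mm in outer diameter up to 56 mm, rim above that 52 mm. Loose; starts upright on the white tile. It belongs on the scale's pan. Can be gripped across its outside, below the rim. Origin: centre of its underside; z up along its axis.
- scale: Low grey bench scale, fixed; housing 130 x 100 mm and 20 mm high, with a round steel pan 90 mm in diameter whose flat top is 30 mm above the bench. Display and keys lie at its front. Origin: on the bench directly below the centre of the pan; its x axis points from the display towards the pan (the housing reaches from x = -75 to +55 mm), z up.
- spill_tray: Square shallow grey plastic tray with a raised rim, fixed, 94 x 94 mm outside, walls 3 mm thick and 12 mm high, flat floor 3 mm above the bench, a small flat lug (30 mm wide, 13 mm long) on the two opposite sides that face along its x axis. Origin: centre of its underside; z up.
- tile: Plain flat white glazed tile, fixed, 100 x 100 mm, top 8 mm above the bench, no rim. Origin: centre of its underside; z up.
- cork_mat: Round cork mat, fixed, 100 mm in diameter, top 4 mm above the bench. Empty at the start: the free spot for parking. Origin: centre of its underside; z up.
- dropper: Bystander: little white dropper bottle with a blue cap, 36 mm in diameter, 74 mm high, loose on the bench, upright. To be left where it stands. Origin: centre of its underside.
- vial: Bystander: little clear sample vial with a green cap, 22 mm in diameter, 60 mm high, loose on the bench, upright. To be left where it stands. Origin: centre of its underside.
Not all that is in view belongs to the job. Leave any pink, purple or yellow look-alike of the meas_cylinder alone.

How it is judged:
By the outcome, as a careful person would: the job done as asked, in the order asked, and still so for the second after the job is handed in, with the robot touching nothing.
It also fails if it takes over 115 s, if anything falls off the work surface, if the arm or the gripper's body presses on something with over 40 N, if the wrist force passes 120 N, or if a joint passes its speed limit or range.

### The arm

A 7-joint arm with a two-finger parallel gripper is mounted at the origin on the work surface; the furniture and walls round the work are solid. World frame = base frame: x ahead of the robot, y to its left, z up, the work surface at z = 0. Lengths are in m, angles in rad, forces in N, time in s.
With the tool pointing down it reaches from about 0.4 to 0.875 m from the base axis. Payload 19.3 kg.
Tool frame: the origin (TCP) lies midway between the tips of the shut fingers; the grasp point (between the pads) lies 19 mm behind it (pinch_z is the distance from the TCP to the grasp point, in m); z points along the fingers, y is the direction in which the jaws open and shut (so a half turn about z gives the same grasp; the last joint's range is limited). The gripper opens to 85 mm and grips with 20 to 120 N. Pads are 22 mm wide; open, the fingers measure 114 mm over their backs; the gripper's body (76 mm by 85 mm) begins 54 mm behind the grasp point. The pads swing forward as they close: fully open they stand 13 mm farther back than shut.
Start: joints at [1.278, 0.521, -0.036, 1.599, 0.021, 1.021, -0.113], TCP at [0.138, -0.61, 0.231] pointing down, gripper open.
Joint ranges: [-2.91, 2.91], [-0.3, 2.13], [-1.5, 1.42], [0.17, 2.43], [-1.26, 4.41], [0.16, 1.93], [-2.52, 2.52]. Speed limits (rad/s): [1.89, 1.89, 2.39, 2.39, 3.01, 3.01, 3.01].

### API

Orientations are given as a rotation vector (axis times angle).
In Python, from rig import * gives the robot as it stands.
- The arm moves only by the tool step_arm, never from a script. Its argument "steps" is a list of rows, each a list of 6 numbers: the shift along the world's x, y, z in cm, then the turn, a rotation vector about the world's x, y, z in rad. A call has 1 to 10 rows; each row shifts and turns the pose as measured when the row begins; what a row does not reach is not made up. A row lasts 1/8 s, in which the tool goes at most 62.5 mm and 10.7 degrees, less where a joint would pass 70% of its speed; a pose out of reach is approached as far as the arm can. A call is refused whole if a number of a shift passes 6.25 or a number of a turn 0.188, either way. A call with a gripper value outside its range is refused whole. "hand" is the opening, from 0 (shut) to 1 (fully open), set as the call begins (left out, the last holds). The fingers move at their own pace and stop on an object; "force" is the grip in N (left out, the last holds). Time passes only in rows, so rows that do not move let the fingers close. It gives the time, the measured TCP pose, the force and the opening at its end, in the units of the state.
- sense(): the state, without advancing time (a new reading comes with each control period).
- read_camera(name): name is "scene" or "top" or "wrist"; returns a dict with "img" (384x512x3 uint8, red, green, blue), "camera_matrix" (3x3 intrinsics, pixels), "world_from_camera" (4x4, takes a point from camera to world coordinates). Camera axes: x right, y up, looking along -z (the intrinsics and any distortion apply to the point x, -y, -z); pixel columns grow to the right and rows downward; lengths in m; the calibration is good to about 2 mm. A picture is of the moment at which its call begins. There is no depth.
- sign_off(): hands the job in, once; it reports no verdict.
The state is a dict: "time_s": time; "q": joint angles; "joint_vel": joint speeds; "joint_torque": joint torques, N m; "eef_pos": TCP position; "tcp_rot": TCP orientation; "wrist_force": force on the tool from outside, world axes, zero at the start; "wrist_torque": the same for the moment, N m; "gripper_width": finger opening in m.
Only numpy, scipy, OpenCV 4.12 (cv2) and the standard library are available. Lean on these libraries where they do the work, as an engineer would, in place of code of your own. Each camera call takes 0.05 s, during which the arm holds its last target. There are 200 camera calls.

## Working session

There is one attempt and no reset: what is moved stays moved. The work goes in short steps, Python scripts to look and compute and a tool call to move; the robot and the scene stay as the last step left them, time stands still between calls to the robot, and variables do not carry over. Pictures are saved under pics/ and viewed, about 12 in all and at most 16, crops included, and the job is handed in when it is done.

Besides the shell and the picture viewer there is one more tool, called as name(argument=value, ...) on one line, values as JSON. step_arm: Moves the arm, as the interface text tells. Its arguments: {"type":"object","properties":{"steps":{"type":"array","items":{"type":"array","items":{"type":"number"}}},"hand":{"type":"number"},"force":{"type":"number"}},"required":["steps"]}

```bash
mkdir -p pics; cat > h.py <<'E'
from rig import *
import numpy as np, cv2
def snap(n,f):
    c=read_camera(n); cv2.imwrite('pics/'+f,c['img'][:,:,::-1]); np.savez('pics/'+n+'.npz',K=c['camera_matrix'],T=c['world_from_camera'],img=c['img']); return c
def load(n): 
    d=np.load('pics/'+n+'.npz'); return d
def px2w(d,u,v,z):
    K,T=d['K'],d['T']; r=np.linalg.inv(K)@np.array([u,v,1.]); r=T[:3,:3]@np.array([r[0],-r[1],-r[2]]); o=T[:3,3]
    return o+r*(z-o[2])/r[2]
def w2px(d,p):
    K,T=d['K'],d['T']; c=T[:3,:3].T@(np.array(p)-T[:3,3]); q=K@np.array([c[0],-c[1],-c[2]]); return q[:2]/q[2]
E
python3 - <<'E'
from h import *
a=snap('scene','s0.png');b=snap('top','t0.png')
s=sense();print(s)
for c in(a,b):print(c['camera_matrix'],c['world_from_camera'])
im=np.hstack([a['img'],b['img']]);
E
```

```text
{'time_s': 0.1, 'q': array([ 1.27777398,  0.52200197, -0.03633264,  1.59992362,  0.02119355,
        1.02112304, -0.11280685]), 'joint_vel': array([ 4.63881008e-04, -3.36893775e-03,  9.07589015e-04, -7.66569691e-04,
       -1.06782002e-06, -1.45079260e-03,  7.34341591e-04]), 'joint_torque': array([ 3.62422623e-03, -9.28481627e+01,  1.98368043e+00, -3.70531118e+01,
        1.80364901e-02,  5.43075163e-03,  6.46548074e-05]), 'eef_pos': array([ 0.13801938, -0.60926095,  0.2307634 ]), 'tcp_rot': array([-3.12106983e+00, -3.49140764e-01,  2.91412873e-04]), 'wrist_force': array([-0.55031405, -0.12090242, -0.28000719]), 'wrist_torque': array([-0.04276877, -0.01237472,  0.0050969 ]), 'gripper_width': 0.08520812448477395}
[[437.48205513   0.         259.57718203]
 [  0.         437.48205513 196.74019859]
 [  0.           0.           1.        ]] [[ 0.97238147 -0.15947866  0.17041374  0.75744116]
 [ 0.23338786  0.65783853 -0.71608559 -0.89124304]
 [ 0.00209565  0.73608085  0.67689038  0.83223766]
 [ 0.          0.          0.          1.        ]]
[[434.6064984    0.         265.03291866]
 [  0.         434.6064984  187.58926706]
 [  0.           0.           1.        ]] [[-0.02367067  0.98323759 -0.18078587  0.33470928]
 [-0.99969358 -0.02458983 -0.00284442 -0.04172296]
 [-0.00724224  0.18066315  0.98351837  1.37089487]
 [ 0.          0.          0.          1.        ]]
```

View pics/s0.png

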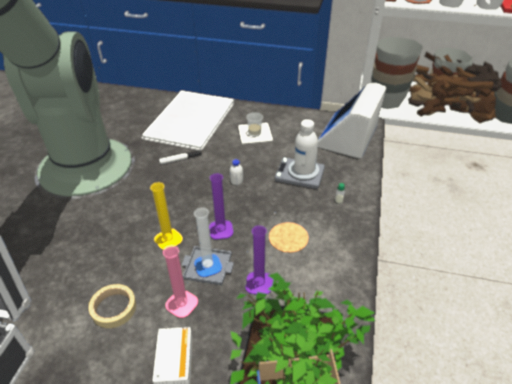

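View pics/t0.png

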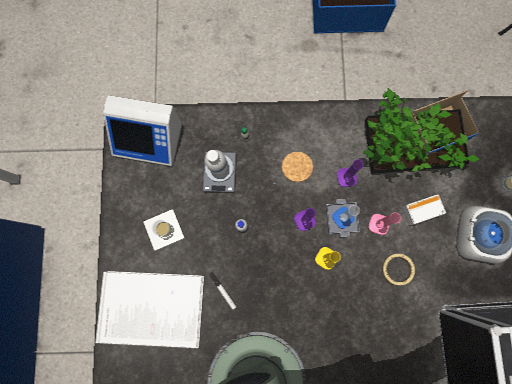

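```bash
python3 - <<'E'
from h import *
t=load('top')['img'];s=load('scene')['img']
def up(i,a,b,c,d,f): return cv2.resize(i[c:d,a:b],None,fx=f,fy=f,interpolation=cv2.INTER_CUBIC)
cv2.imwrite('pics/t1.png',np.vstack([up(t,140,265,120,255,4),])[:,:,::-1][:, :])
cv2.imwrite('pics/t2.png',up(t,275,395,140,275,4)[:,:,::-1])
E
```

```text
(no output)
```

View pics/t1.png

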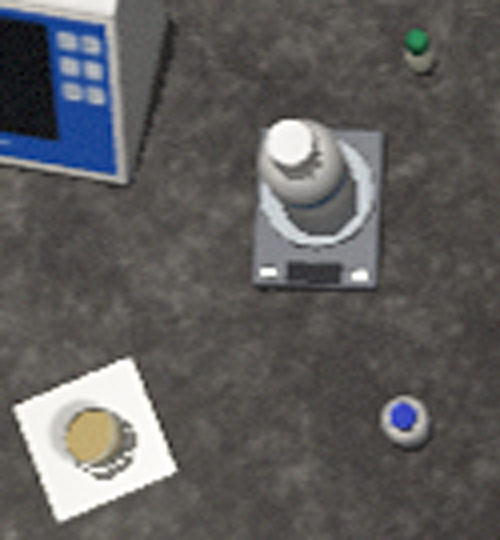

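View pics/t2.png

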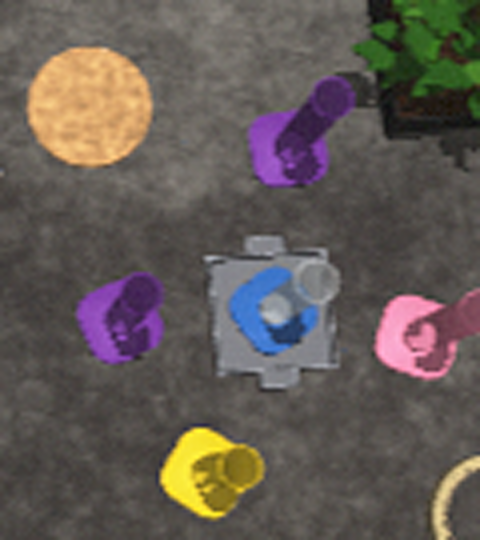

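```bash
cat > m.py <<'E'
from h import *
d=load('top')
def P(n,c,o,z):
    p=px2w(d,(c[0]-1.5)/4+o[0],(c[1]-1.5)/4+o[1],z);print(n,p.round(4),'r',np.hypot(*p[:2]).round(3));return p
A=(140,120);B=(275,140)
P('tile',(96,438),A,.008)
q=[P('tc',c,A,.008) for c in((133,358),(14,407),(60,521),(176,467))];print(np.mean(q,0))
P('soil',(92,435),A,.033)
P('cap',(293,141),A,.185);P('pan',(318,190),A,.03)
h=np.mean([P('hc',c,A,.02) for c in((264,131),(383,131),(253,288),(378,288))],0);print(h)
P('mat',(90,106),B,.004)
print(np.mean([P('tr',c,B,.012) for c in((206,257),(328,250),(340,368),(219,376))],0))
P('foot',(274,310),B,.013);P('tube',(318,281),B,.183)
for n,c in dict(pur1=(140,292),pur2=(334,97),yel=(243,467)).items():P(n,c,B,.18)
P('pur1f',(120,320),B,.01);P('yelf',(200,473),B,.01);P('pinkf',(415,337),B,.01)
P('drop',(403,415),A,.074);P('vial',(416,42),A,.06)
E
python3 m.py
```

```text
tile [0.4607 0.2836 0.008 ] r 0.541
tc [0.5232 0.2554 0.008 ] r 0.582
tc [0.4867 0.3487 0.008 ] r 0.599
tc [0.3968 0.3104 0.008 ] r 0.504
tc [0.4365 0.2205 0.008 ] r 0.489
[0.46078852 0.28375091 0.008     ]
soil [0.4607 0.2807 0.033 ] r 0.54
cap [0.65   0.1063 0.185 ] r 0.659
pan [0.6507 0.1059 0.03  ] r 0.659
hc [0.7027 0.1502 0.02  ] r 0.719
hc [0.7003 0.0546 0.02  ] r 0.702
hc [0.575  0.1588 0.02  ] r 0.596
hc [0.5725 0.06   0.02  ] r 0.576
[0.63763225 0.10590111 0.02      ]
mat [ 0.6537 -0.1429  0.004 ] r 0.669
tr [ 0.5275 -0.2292  0.012 ] r 0.575
tr [ 0.5307 -0.3256  0.012 ] r 0.623
tr [ 0.4376 -0.3292  0.012 ] r 0.548
tr [ 0.4337 -0.2347  0.012 ] r 0.493
[ 0.48237255 -0.27966125  0.012     ]
foot [ 0.4841 -0.2802  0.013 ] r 0.559
tube [ 0.4847 -0.2817  0.183 ] r 0.561
pur1 [ 0.4804 -0.1594  0.18  ] r 0.506
pur2 [ 0.6148 -0.3014  0.18  ] r 0.685
yel [ 0.3598 -0.224   0.18  ] r 0.424
pur1f [ 0.4795 -0.1596  0.01  ] r 0.505
yelf [ 0.3596 -0.2166  0.01  ] r 0.42
pinkf [ 0.4606 -0.3897  0.01  ] r 0.603
drop [0.4662 0.0383 0.074 ] r 0.468
vial [0.761 0.025 0.06 ] r 0.761
```

step_arm(steps=[[3.2, 3, 1, 0, 0, 0], [3.2, 3, 1, 0, 0, 0], [3.2, 3, 1, 0, 0, 0], [3.2, 3, 1, 0, 0, 0], [3.2, 3, 1, 0, 0, 0], [3.2, 3, 1, 0, 0, 0], [3.2, 3, 0, 0, 0, 0], [3.2, 3, 0, 0, 0, 0], [3.2, 3, 0, 0, 0, 0], [3.2, 3, 0, 0, 0, 0]], hand=1, force=30)

```text
time_s: 1.35
eef_pos: [0.4631, -0.2995, 0.2902]
tcp_rot: [-3.119, -0.34, 0.005]
wrist_force: [0.9, -1.1, 0.5]
gripper_width: 0.0855
```

step_arm(steps=[[0, 5.5, 0, 0, 0, 0], [0, 5.5, 0, 0, 0, 0], [0, 5.5, 0, 0, 0, 0], [0, 5.5, 0, 0, 0, 0], [0, 5.5, 0, 0, 0, 0], [0, 5.5, 0, 0, 0, 0], [0, 5.5, 0, 0, 0, 0], [0, 5.5, 0, 0, 0, 0], [0, 5.5, 0, 0, 0, 0], [0, 5.5, 0, 0, 0, 0]])

```text
time_s: 2.6
eef_pos: [0.4616, 0.267, 0.2885]
tcp_rot: [-3.119, -0.337, 0.006]
wrist_force: [1.8, -0.2, 0.5]
gripper_width: 0.0853
```

step_arm(steps=[[0, 1.5, -3, 0, 0, 0], [0, 0, -3, 0, 0, 0], [0, 0, 0, 0, 0, 0], [0, 0, 0, 0, 0, 0]])

```text
time_s: 3.1
eef_pos: [0.4601, 0.2873, 0.2273]
tcp_rot: [-3.116, -0.347, 0.008]
wrist_force: [0.9, 0.3, 0.4]
gripper_width: 0.0856
```

```bash
python3 - <<'E'
from h import *
c=snap('wrist','w0.png');d=load('wrist');print(sense()['eef_pos'])
im=c['img'][:,:,::-1].copy()
for z,r in((.008,.024),(.071,.026)):
    for a in np.linspace(0,6.28,40): 
        p=w2px(d,[.461+r*np.cos(a),.282+r*np.sin(a),z]);cv2.circle(im,tuple(int(x) for x in p.round()),1,(0,0,255),-1)
for p in((.523,.255),(.487,.349),(.397,.310),(.4365,.2205)): cv2.circle(im,tuple(int(x) for x in w2px(d,[*p,.008]).round()),3,(255,0,0),-1)
cv2.imwrite('pics/w0.png',im)
E
```

```text
[0.46010896 0.28709168 0.22730539]
```

View pics/w0.png

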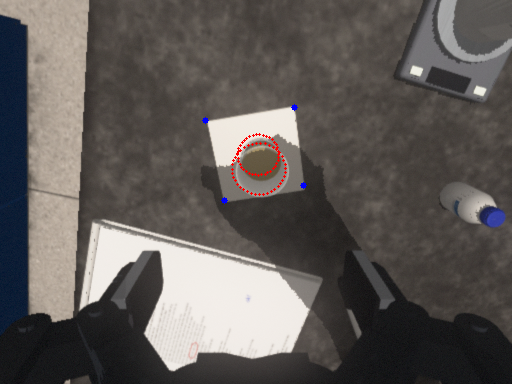

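step_arm(steps=[[0.1, -0.5, -4, 0, 0, 0], [0, 0, -4, 0, 0, 0], [0, 0, -4, 0, 0, 0], [0, 0, -4, 0, 0, 0], [0, 0, -2.5, 0, 0, 0], [0, 0, -1.5, 0, 0, 0], [0, 0, 0, 0, 0, 0], [0, 0, 0, 0, 0, 0]])

```text
time_s: 4.15
eef_pos: [0.4678, 0.2821, 0.0309]
tcp_rot: [-3.113, -0.336, -0.015]
wrist_force: [0.1, 0.1, -0.2]
gripper_width: 0.0852
```

step_arm(steps=[[-0.4, 0, -0.5, 0, 0, 0], [-0.3, 0, -0.5, 0, 0, 0], [0, 0, 0, 0, 0, 0], [0, 0, 0, 0, 0, 0]])

```text
time_s: 4.65
eef_pos: [0.4612, 0.2826, 0.0221]
tcp_rot: [-3.112, -0.335, -0.019]
wrist_force: [0.4, 0.2, 0.2]
gripper_width: 0.0855
```

step_arm(steps=[[0, 0, 0, 0, 0, 0], [0, 0, 0, 0, 0, 0], [0, 0, 0, 0, 0, 0], [0, 0, 0, 0, 0, 0], [0, 0, 0, 0, 0, 0], [0, 0, 0, 0, 0, 0]], hand=0, force=25)

```text
time_s: 5.4
eef_pos: [0.4615, 0.2824, 0.0224]
tcp_rot: [-3.112, -0.335, -0.019]
wrist_force: [0.0, -0.5, 1.9]
gripper_width: 0.0472
```

step_arm(steps=[[0, 0, 1, 0, 0, 0], [0, 0, 2, 0, 0, 0], [0, 0, 3, 0, 0, 0], [0, 0, 3, 0, 0, 0], [0, 0, 3, 0, 0, 0], [0, 0, 3, 0, 0, 0], [0, 0, 3, 0, 0, 0], [0, 0, 2, 0, 0, 0], [0, 0, 0, 0, 0, 0], [0, 0, 0, 0, 0, 0]])

```text
time_s: 6.65
eef_pos: [0.46, 0.2821, 0.2335]
tcp_rot: [-3.111, -0.337, -0.022]
wrist_force: [0.1, -0.3, -1.0]
gripper_width: 0.0469
```

step_arm(steps=[[2, -4, 0, 0, 0, 0], [2, -4.3, 0, 0, 0, 0], [2, -4.3, 0, 0, 0, 0], [2, -4.3, 0, 0, 0, 0], [2, -4.3, 0, 0, 0, 0], [2, -4.3, 0, 0, 0, 0], [2, -4.3, 0, 0, 0, 0], [2, -4.3, 0, 0, 0, 0], [2, -4.3, 0, 0, 0, 0], [1.4, -4, 0, 0, 0, 0]])

```text
time_s: 7.9
eef_pos: [0.6534, -0.1526, 0.2242]
tcp_rot: [-3.107, -0.351, -0.002]
wrist_force: [-0.3, 0.7, -0.9]
gripper_width: 0.0473
```

step_arm(steps=[[0, 0, 0, 0, 0, 0], [0, 0, -4, 0, 0, 0], [0, 0, -4, 0, 0, 0], [0, 0, -4, 0, 0, 0], [0, 0, -4, 0, 0, 0], [0, 0, -2, 0, 0, 0], [0, 0, 0, 0, 0, 0], [0, 0, 0, 0, 0, 0]])

```text
time_s: 8.9
eef_pos: [0.6512, -0.1523, 0.0345]
tcp_rot: [-3.104, -0.348, 0.007]
wrist_force: [0.6, -0.2, -0.0]
gripper_width: 0.0472
```

step_arm(steps=[[0.3, 0.9, -0.5, -0.018, 0, 0], [0, 0, -0.5, 0, 0, 0], [0, 0, 0, 0, 0, 0], [0, 0, 0, 0, 0, 0]])

```text
time_s: 9.4
eef_pos: [0.6561, -0.1424, 0.0269]
tcp_rot: [3.119, 0.351, -0.004]
wrist_force: [0.2, -0.5, -0.3]
gripper_width: 0.0471
```

step_arm(steps=[[-0.2, 0, -0.4, 0, 0, 0], [0, 0, -0.3, 0, 0, 0], [0, 0, 0, 0, 0, 0]])

```text
time_s: 9.78
eef_pos: [0.6537, -0.143, 0.0194]
tcp_rot: [3.119, 0.35, -0.004]
wrist_force: [-0.2, 0.5, 0.1]
gripper_width: 0.0471
```

step_arm(steps=[[0, 0, -0.1, 0, 0, 0], [0, 0, 0, 0, 0, 0]])

```text
time_s: 10.02
eef_pos: [0.6539, -0.1431, 0.0188]
tcp_rot: [3.119, 0.349, -0.004]
wrist_force: [-1.5, 0.5, 2.2]
gripper_width: 0.0474
```

step_arm(steps=[[0, 0, 0, 0, 0, 0], [0, 0, 0, 0, 0, 0], [0, 0, 0, 0, 0, 0], [0, 0, 0, 0, 0, 0], [0, 0, 3, 0, 0, 0], [0, 0, 4, 0, 0, 0], [0, 0, 4, 0, 0, 0], [0, 0, 4, 0, 0, 0], [0, 0, 4, 0, 0, 0], [0, 0, 4, 0, 0, 0]], hand=1)

```text
time_s: 11.28
eef_pos: [0.6513, -0.1427, 0.2524]
tcp_rot: [3.121, 0.35, -0.012]
wrist_force: [0.3, 0.1, 0.5]
gripper_width: 0.0856
```

step_arm(steps=[[-3.3, -2.8, 0.5, 0, 0, 0], [-3.3, -2.8, 0.5, 0, 0, 0], [-3.3, -2.8, 0, 0, 0, 0], [-3.3, -2.8, 0, 0, 0, 0], [-3.3, -2.7, 0, 0, 0, 0], [0, 0, 0, 0, 0, 0], [0, 0, 0, 0, 0, 0]])

```text
time_s: 12.15
eef_pos: [0.4821, -0.2846, 0.2668]
tcp_rot: [3.118, 0.351, -0.003]
wrist_force: [0.6, 0.7, 0.4]
gripper_width: 0.0856
```

```bash
python3 - <<'E'
from h import *
c=snap('wrist','w1.png');d=load('wrist');print(sense()['eef_pos'],sense()['tcp_rot'])
im=c['img'][:,:,::-1].copy()
for z,r in((.013,.03),(.183,.015)):
    for a in np.linspace(0,6.28,40): 
        p=w2px(d,[.4845+r*np.cos(a),-.281+r*np.sin(a),z]);cv2.circle(im,tuple(int(x) for x in p.round()),1,(0,0,255),-1)
cv2.imwrite('pics/w1.png',im)
E
```

```text
[ 0.48208461 -0.28476478  0.26668159] [ 3.11834775e+00  3.50514382e-01 -3.11312846e-03]
```

View pics/w1.png

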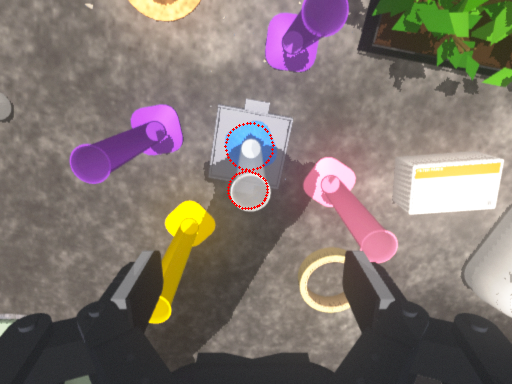

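step_arm(steps=[[0.2, 0.4, -2, 0, 0, 0], [0, 0, -3, 0, 0, 0], [0, 0, -3, 0, 0, 0], [0, 0, -3, 0, 0, 0], [0, 0, -3, 0, 0, 0], [0, 0, 0, 0, 0, 0], [0, 0, 0, 0, 0, 0]])

```text
time_s: 13.08
eef_pos: [0.4901, -0.2747, 0.1235]
tcp_rot: [3.118, 0.366, 0.002]
wrist_force: [-0.3, 0.5, 0.8]
gripper_width: 0.0852
```

step_arm(steps=[[-0.5, -0.6, 0, 0, 0, 0], [0, 0, 0, 0, 0, 0], [0, 0, 0, 0, 0, 0]])

```text
time_s: 13.45
eef_pos: [0.4859, -0.2818, 0.1261]
tcp_rot: [3.115, 0.365, 0.007]
wrist_force: [-0.5, -1.4, -0.2]
gripper_width: 0.0853
```

step_arm(steps=[[0, 0, 0, 0, 0, 0], [0, 0, 0, 0, 0, 0], [0, 0, 0, 0, 0, 0], [0, 0, 0, 0, 0, 0], [0, 0, 0, 0, 0, 0], [0, 0, 0, 0, 0, 0], [0, 0, 0, 0, 0, 0]], hand=0, force=25)

```text
time_s: 14.32
eef_pos: [0.4862, -0.2818, 0.1265]
tcp_rot: [3.115, 0.365, 0.008]
wrist_force: [-0.1, -1.3, 1.8]
gripper_width: 0.0289
```

step_arm(steps=[[0, 0, 1, 0, 0, 0], [0, 0, 2, 0, 0, 0], [0, 0, 3, 0, 0, 0], [0, 0, 3, 0, 0, 0], [0, 0, 3, 0, 0, 0], [0, 0, 3, 0, 0, 0], [0, 0, 3, 0, 0, 0], [0, 0, 2.5, 0, 0, 0], [0, 0, 0, 0, 0, 0], [0, 0, 0, 0, 0, 0]])

```text
time_s: 15.58
eef_pos: [0.4845, -0.2801, 0.3425]
tcp_rot: [3.115, 0.368, 0.009]
wrist_force: [-0.4, 0.4, -0.2]
gripper_width: 0.0289
```

step_arm(steps=[[0, 3, 0, 0, 0, 0], [0, 4.4, 0, 0, 0, 0], [0, 4.4, 0, 0, 0, 0], [0, 4.4, 0, 0, 0, 0], [0, 4.4, 0, 0, 0, 0], [0, 4.4, 0, 0, 0, 0], [0, 4.4, 0, 0, 0, 0], [0, 4.4, 0, 0, 0, 0], [0, 4.4, 0, 0, 0, 0], [0, 4.4, 0, 0, 0, 0]])

```text
time_s: 16.82
eef_pos: [0.4788, 0.1558, 0.3347]
tcp_rot: [3.119, 0.359, -0.009]
wrist_force: [0.7, -0.0, -0.3]
gripper_width: 0.0287
```

step_arm(steps=[[-0.5, 4.4, 0, 0, 0, 0], [-0.6, 4.4, 0, 0, 0, 0], [-0.6, 4, 0, 0, 0, 0], [0, 0, 0, 0, 0, 0], [0, 0, -4, 0, 0, 0], [0, 0, -4, 0, 0, 0], [0, 0, -4, 0, 0, 0], [0, 0, -4, 0, 0, 0], [0, 0, 0, 0, 0, 0], [0, 0, 0, 0, 0, 0]])

```text
time_s: 18.08
eef_pos: [0.4579, 0.2866, 0.1654]
tcp_rot: [3.116, 0.364, -0.023]
wrist_force: [0.1, -0.4, 0.3]
gripper_width: 0.0286
```

step_arm(steps=[[0.3, -0.3, -0.5, 0, -0.02, 0], [0, 0, -1, 0, 0, 0], [0, 0, -0.5, 0, 0, 0], [0, 0, 0, 0, 0, 0], [0, 0, 0, 0, 0, 0]])

```text
time_s: 18.7
eef_pos: [0.4624, 0.2838, 0.1471]
tcp_rot: [3.115, 0.363, 0.017]
wrist_force: [0.2, -0.3, -1.2]
gripper_width: 0.0285
```

step_arm(steps=[[-0.1, 0, -0.6, 0, 0.005, 0], [0, 0, -0.6, 0, 0, 0], [0, 0, 0, 0, 0, 0], [0, 0, 0, 0, 0, 0]])

```text
time_s: 19.2
eef_pos: [0.4613, 0.2839, 0.1342]
tcp_rot: [3.115, 0.363, 0.008]
wrist_force: [-0.7, -1.2, -0.2]
gripper_width: 0.0287
```

```bash
python3 - <<'E'
from h import *
c=snap('scene','s1.png')
d=load('scene');u,v=w2px(d,[.461,.284,.06]).astype(int);print(u,v,w2px(d,[.461,.284,.008]),sense()['eef_pos'],sense()['tcp_rot'],sense()['wrist_force'])
cv2.imwrite('pics/s1.png',cv2.resize(c['img'][v-60:v+50,u-60:u+60,::-1],None,fx=5,fy=5,interpolation=cv2.INTER_CUBIC));print(u-60,v-60)
E
```

```text
254 118 [254.84222936 132.26770223] [0.46127418 0.28389631 0.13422113] [3.11546199 0.36273244 0.00796938] [-0.05226051 -0.0795162  -0.44623941]
194 58
```

View pics/s1.png

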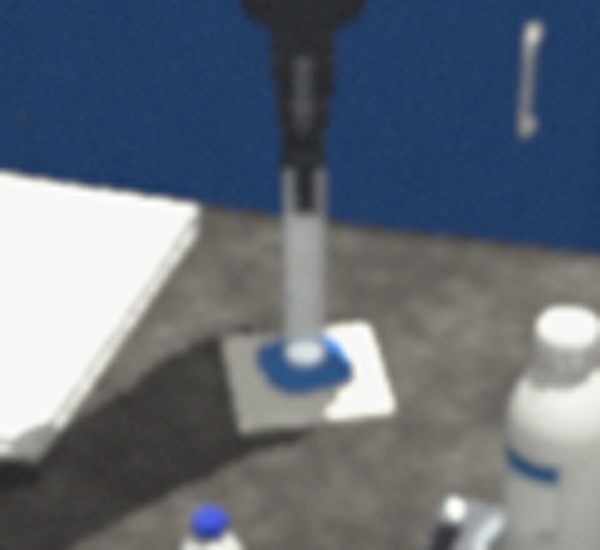

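step_arm(steps=[[0, 0, -0.2, 0, 0, 0], [0, 0, -0.15, 0, 0, 0], [0, 0, 0, 0, 0, 0]])

```text
time_s: 19.62
eef_pos: [0.4621, 0.2842, 0.1316]
tcp_rot: [3.116, 0.362, 0.011]
wrist_force: [-1.4, -0.7, -1.0]
gripper_width: 0.0291
```

step_arm(steps=[[0, 0, -0.1, 0, 0, 0], [0, 0, 0, 0, 0, 0]])

```text
time_s: 19.88
eef_pos: [0.4629, 0.2844, 0.1316]
tcp_rot: [3.116, 0.362, 0.015]
wrist_force: [-0.5, -0.4, -0.3]
gripper_width: 0.0288
```

step_arm(steps=[[0, 0, 0, 0, 0, 0], [0, 0, 0, 0, 0, 0], [0, 0, 0, 0, 0, 0], [0, 0, 0, 0, 0, 0], [0, 0, 0, 0, 0, 0], [0, 0, 3, 0, 0, 0], [0, 0, 4, 0, 0, 0], [0, 0, 4, 0, 0, 0], [0, 0, 4, 0, 0, 0]], hand=1)

```text
time_s: 21.0
eef_pos: [0.4609, 0.2834, 0.2828]
tcp_rot: [3.114, 0.363, 0.005]
wrist_force: [-0.6, -0.0, 0.5]
gripper_width: 0.0854
```

step_arm(steps=[[3.1, -2.9, 0, 0, 0, 0], [3.1, -2.9, 0, 0, 0, 0], [3.1, -2.9, 0, 0, 0, 0], [3.1, -2.9, 0, 0, 0, 0], [3.1, -2.9, 0, 0, 0, 0], [3.1, -2.9, 0, 0, 0, 0], [0, 0, 0, 0, 0, 0], [0, 0, 0, 0, 0, 0]])

```text
time_s: 22.0
eef_pos: [0.6523, 0.1044, 0.2862]
tcp_rot: [3.116, 0.367, 0.014]
wrist_force: [-0.8, 0.2, -0.2]
gripper_width: 0.0849
```

```bash
python3 - <<'E'
from h import *
c=snap('wrist','w2.png');d=load('wrist');print(sense()['eef_pos'],sense()['tcp_rot'])
im=c['img'][:,:,::-1].copy()
for z,r,x in((.03,.045,.6495),(.185,.017,.65)):
    for a in np.linspace(0,6.28,40): 
        p=w2px(d,[x+r*np.cos(a),.106+r*np.sin(a),z]);cv2.circle(im,tuple(int(x) for x in p.round()),1,(0,0,255),-1)
a=cv2.resize(c['img'][90:250,160:340,::-1],None,fx=2,fy=2)
b=cv2.resize(im[90:250,160:340],None,fx=2,fy=2)
cv2.imwrite('pics/w2.png',np.hstack([a,b]))
E
```

```text
[0.65235048 0.10415455 0.28621621] [3.11550813 0.3661493  0.01378416]
```

View pics/w2.png

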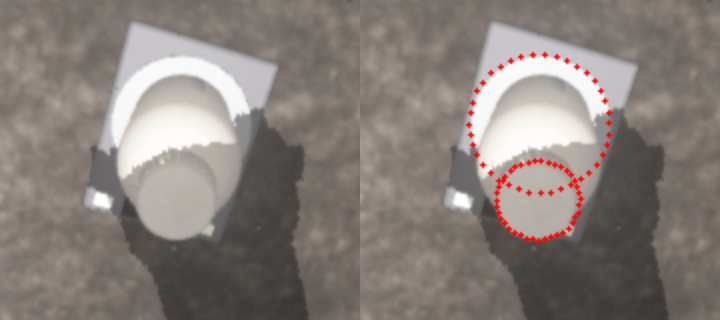

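step_arm(steps=[[-0.2, 0.2, -2, 0, 0, 0], [0, 0, -3, 0, 0, 0], [0, 0, -3, 0, 0, 0], [0, 0, -2, 0, 0, 0], [0, 0, 0, 0, 0, 0], [0, 0, 0, 0, 0, 0]])

```text
time_s: 22.8
eef_pos: [0.6479, 0.1114, 0.1865]
tcp_rot: [3.115, 0.377, 0.019]
wrist_force: [1.0, -0.3, 0.1]
gripper_width: 0.0856
```

step_arm(steps=[[0.2, -0.5, -1.2, 0, 0.012, 0], [0, 0, -1.2, 0, 0, 0], [0, 0, -1.1, 0, 0, 0], [0, 0, 0, 0, 0, 0], [0, 0, 0, 0, 0, 0]])

```text
time_s: 23.42
eef_pos: [0.6504, 0.1063, 0.1504]
tcp_rot: [3.117, 0.377, 0.001]
wrist_force: [-0.6, -0.1, 0.6]
gripper_width: 0.0852
```

step_arm(steps=[[0, 0, 0, 0, 0, 0], [0, 0, 0, 0, 0, 0], [0, 0, 0, 0, 0, 0], [0, 0, 0, 0, 0, 0], [0, 0, 0, 0, 0, 0], [0, 0, 0, 0, 0, 0], [0, 0, 0, 0, 0, 0]], hand=0, force=50)

```text
time_s: 24.3
eef_pos: [0.6507, 0.1067, 0.1516]
tcp_rot: [3.117, 0.378, 0.003]
wrist_force: [0.2, 0.9, 0.8]
gripper_width: 0.0363
```

step_arm(steps=[[0, 0, 0.5, 0, 0, 0], [0, 0, 1.5, 0, 0, 0], [0, 0, 0, 0, 0, 0], [0, 0, 0, 0, 0, 0]])

```text
time_s: 24.8
eef_pos: [0.6508, 0.1065, 0.1732]
tcp_rot: [3.117, 0.377, 0.004]
wrist_force: [-1.1, -0.1, -2.8]
gripper_width: 0.036
```

step_arm(steps=[[0, 0, 3, 0, 0, 0], [0, 0, 3, 0, 0, 0], [0, 0, 3, 0, 0, 0], [0, 0, 3, 0, 0, 0], [0, 0, 3, 0, 0, 0], [0, 0, 0, 0, 0, 0], [0, 0, 0, 0, 0, 0]])

```text
time_s: 25.68
eef_pos: [0.6492, 0.106, 0.3251]
tcp_rot: [3.116, 0.378, -0.003]
wrist_force: [-0.6, -0.1, -3.2]
gripper_width: 0.0362
```

step_arm(steps=[[-1, -2, 0, 0, 0, 0], [-1.7, -4, 0, 0, 0, 0], [-1.7, -4, 0, 0, 0, 0], [-1.7, -4, 0, 0, 0, 0], [-1.7, -4, 0, 0, 0, 0], [-1.7, -4, 0, 0, 0, 0], [-1.7, -4, 0, 0, 0, 0], [-1.7, -4, 0, 0, 0, 0], [-1.7, -4, 0, 0, 0, 0], [-1.5, -3, 0, 0, 0, 0]])

```text
time_s: 26.92
eef_pos: [0.4779, -0.2727, 0.3132]
tcp_rot: [-3.115, -0.384, 0.026]
wrist_force: [1.0, 0.6, -3.1]
gripper_width: 0.0358
```

step_arm(steps=[[0.4, -0.7, 0, 0, -0.018, 0], [0, 0, -3, 0, 0, 0], [0, 0, -4, 0, 0, 0], [0, 0, -4, 0, 0, 0], [0, 0, -3, 0, 0, 0], [0, 0, 0, 0, 0, 0], [0, 0, 0, 0, 0, 0]])

```text
time_s: 27.8
eef_pos: [0.481, -0.2788, 0.166]
tcp_rot: [-3.114, -0.382, -0.002]
wrist_force: [-0.2, 1.1, -1.5]
gripper_width: 0.036
```

step_arm(steps=[[0.1, -0.1, -1, 0, 0, 0], [0, 0, -1, 0, 0, 0], [0, 0, -0.6, 0, 0, 0], [0, 0, 0, 0, 0, 0], [0, 0, 0, 0, 0, 0]])

```text
time_s: 28.42
eef_pos: [0.4831, -0.2803, 0.1404]
tcp_rot: [-3.116, -0.382, -0.006]
wrist_force: [-0.1, 0.4, -3.0]
gripper_width: 0.0361
```

```bash
python3 - <<'E'
from h import *
c=snap('scene','s2.png');d=load('scene');s=sense();print(s['eef_pos'],s['tcp_rot'],s['wrist_force'])
im=c['img'][:,:,::-1].copy();b=s['eef_pos'][2]-.1216
for z,r in((b,.031),(b+.095,.031),):
    for a in np.linspace(0,6.28,60): 
        p=w2px(d,[.4825+r*np.cos(a),-.280+r*np.sin(a),z]);x,y=p.round().astype(int);im[y,x]=(0,0,255)
u,v=w2px(d,[.4825,-.28,.06]).astype(int)
f=lambda i:cv2.resize(i[v-60:v+60,u-45:u+45],None,fx=4,fy=4,interpolation=cv2.INTER_NEAREST)
cv2.imwrite('pics/s2.png',np.hstack([f(c['img'][:,:,::-1]),f(im)]))
E
```

```text
[ 0.48307141 -0.28031707  0.14040203] [-3.1155458  -0.3822024  -0.00578175] [ 0.0303034  -0.35742778 -2.78145022]
```

View pics/s2.png

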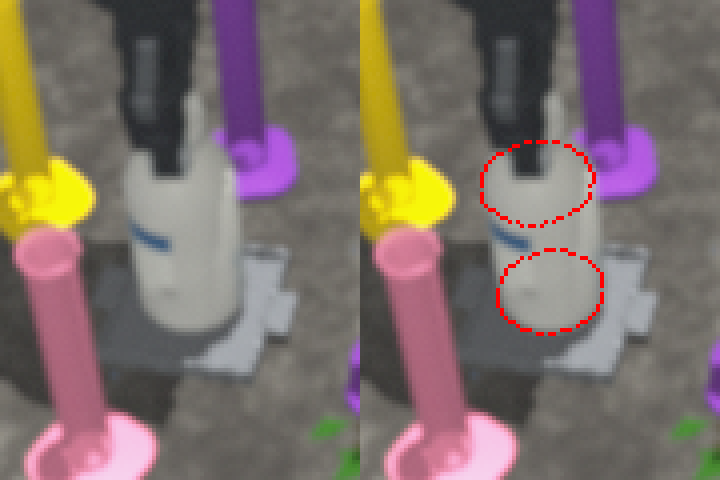

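step_arm(steps=[[0, 0, -0.6, 0, 0, 0], [0, 0, -0.6, 0, 0, 0], [0, 0, -0.2, 0, 0, 0], [0, 0, 0, 0, 0, 0], [0, 0, 0, 0, 0, 0]])

```text
time_s: 29.1
eef_pos: [0.4831, -0.2804, 0.1256]
tcp_rot: [-3.116, -0.382, -0.006]
wrist_force: [0.9, 0.8, -2.9]
gripper_width: 0.0356
```

step_arm(steps=[[0, 0, -0.1, 0, 0, 0], [0, 0, -0.1, 0, 0, 0], [0, 0, 0, 0, 0, 0]])

```text
time_s: 29.48
eef_pos: [0.484, -0.2806, 0.1252]
tcp_rot: [-3.117, -0.382, -0.009]
wrist_force: [-0.9, 1.3, -2.5]
gripper_width: 0.0356
```

step_arm(steps=[[-0.1, 0, -0.2, 0, 0, 0], [0, 0, -0.1, 0, 0, 0], [0, 0, 0, 0, 0, 0]])

```text
time_s: 29.85
eef_pos: [0.4845, -0.281, 0.1251]
tcp_rot: [3.116, 0.382, 0.014]
wrist_force: [0.3, -0.8, -2.6]
gripper_width: 0.0357
```

step_arm(steps=[[-0.1, 0, -0.4, 0, 0.008, 0], [0, 0, 0, 0, 0, 0], [0, 0, 0, 0, 0, 0]])

```text
time_s: 30.22
eef_pos: [0.4858, -0.2819, 0.1252]
tcp_rot: [3.113, 0.381, 0.009]
wrist_force: [0.6, 0.8, -2.2]
gripper_width: 0.0361
```

step_arm(steps=[[0, 0, 0.5, 0, 0, 0], [-0.3, 0.2, 0, 0, 0.008, 0], [0, 0, 0, 0, 0, 0], [0, 0, 0, 0, 0, 0]])

```text
time_s: 30.72
eef_pos: [0.4821, -0.2797, 0.1296]
tcp_rot: [3.115, 0.381, -0.006]
wrist_force: [-0.1, -0.1, -1.5]
gripper_width: 0.0361
```

step_arm(steps=[[0, 0, -0.25, 0, -0.004, 0], [0, 0, -0.15, 0, 0, 0], [0, 0, 0, 0, 0, 0]])

```text
time_s: 31.1
eef_pos: [0.482, -0.2797, 0.125]
tcp_rot: [3.115, 0.381, -0.0]
wrist_force: [0.3, 0.9, -1.7]
gripper_width: 0.036
```

Release and rise, then look.

step_arm(steps=[[0, 0, 0, 0, 0, 0], [0, 0, 0, 0, 0, 0], [0, 0, 0, 0, 0, 0], [0, 0, 0, 0, 0, 0], [0, 0, 0, 0, 0, 0], [0, 0, 3, 0, 0, 0], [0, 0, 4, 0, 0, 0], [0, 0, 4, 0, 0, 0], [0, 0, 3, 0, 0, 0]], hand=1)

```text
time_s: 32.22
eef_pos: [0.481, -0.2789, 0.2675]
tcp_rot: [3.117, 0.382, -0.004]
wrist_force: [0.5, 0.4, -0.8]
gripper_width: 0.0855
```

step_arm(steps=[[3.4, 2.7, 0, 0, 0, 0], [3.4, 2.7, 0, 0, 0, 0], [3.4, 2.7, 0, 0, 0, 0], [3.4, 2.7, 0, 0, 0, 0], [3.4, 2.7, 0, 0, 0, 0], [0, 0, 0, 0, 0, 0], [0, 0, 0, 0, 0, 0]])

```text
time_s: 33.1
eef_pos: [0.6555, -0.1408, 0.27]
tcp_rot: [3.114, 0.376, -0.0]
wrist_force: [0.4, -0.2, -0.3]
gripper_width: 0.0859
```

```bash
python3 - <<'E'
from h import *
c=snap('wrist','w3.png');t=snap('top','t3.png');d=load('wrist');print(sense()['eef_pos'],sense()['tcp_rot'])
im=c['img'][:,:,::-1].copy()
for z,r in((.004,.05),(.004,.024),(.067,.026)):
    for a in np.linspace(0,6.28,60): 
        p=w2px(d,[.654+r*np.cos(a),-.143+r*np.sin(a),z]).round().astype(int);cv2.circle(im,tuple(map(int,p)),1,(0,0,255),-1)
g=cv2.resize(t['img'][140:275,135:395,::-1],(512,266))
cv2.imwrite('pics/w3.png',np.vstack([im[:300],g]))
E
```

```text
[ 0.65540267 -0.14089161  0.27030153] [3.11455341e+00 3.75662191e-01 5.48383724e-04]
```

View pics/w3.png

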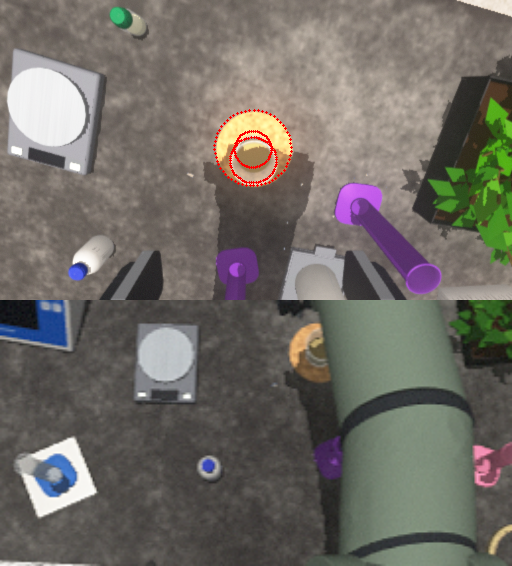

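step_arm(steps=[[-0.1, -0.2, -3, 0, 0, 0], [0, 0, -4, 0, 0, 0], [0, 0, -4, 0, 0, 0], [0, 0, -4, 0, 0, 0], [0, 0, -3, 0, 0, 0], [0, 0, 0, 0, 0, 0], [0, 0, 0, 0, 0, 0]])

```text
time_s: 34.08
eef_pos: [0.6517, -0.1503, 0.0895]
tcp_rot: [3.112, 0.361, 0.007]
wrist_force: [-0.0, -0.2, 0.9]
gripper_width: 0.0855
```

step_arm(steps=[[0.2, 0.7, 0, 0.008, 0, 0], [0, 0, -2, 0, 0, 0], [0, 0, -2.5, 0, 0, 0], [0, 0, -2, 0, 0, 0], [0, 0, 0, 0, 0, 0], [0, 0, 0, 0, 0, 0]])

```text
time_s: 34.83
eef_pos: [0.6555, -0.1429, 0.0248]
tcp_rot: [3.119, 0.362, 0.016]
wrist_force: [0.1, -0.2, 0.7]
gripper_width: 0.0849
```

step_arm(steps=[[-0.1, 0, -0.5, 0, 0.008, 0], [0, 0, 0, 0, 0, 0], [0, 0, 0, 0, 0, 0]])

```text
time_s: 35.2
eef_pos: [0.6553, -0.1431, 0.021]
tcp_rot: [3.12, 0.361, 0.005]
wrist_force: [0.6, -0.2, -0.6]
gripper_width: 0.0851
```

step_arm(steps=[[0, 0, 0, 0, 0, 0], [0, 0, 0, 0, 0, 0], [0, 0, 0, 0, 0, 0], [0, 0, 0, 0, 0, 0], [0, 0, 0, 0, 0, 0], [0, 0, 0, 0, 0, 0]], hand=0, force=25)

```text
time_s: 35.95
eef_pos: [0.6555, -0.1432, 0.0216]
tcp_rot: [3.12, 0.361, 0.006]
wrist_force: [-0.1, 0.6, 2.1]
gripper_width: 0.0473
```

step_arm(steps=[[0, 0, 1, 0, 0, 0], [0, 0, 2, 0, 0, 0], [0, 0, 3, 0, 0, 0], [0, 0, 3, 0, 0, 0], [0, 0, 3, 0, 0, 0], [0, 0, 0, 0, 0, 0], [0, 0, 0, 0, 0, 0]])

```text
time_s: 36.83
eef_pos: [0.6557, -0.1431, 0.1526]
tcp_rot: [3.118, 0.362, 0.012]
wrist_force: [0.2, 0.1, -1.2]
gripper_width: 0.0471
```

step_arm(steps=[[0, 3, 0.5, 0, 0, 0], [0, 4.3, 0, 0, 0, 0], [0, 4.3, 0, 0, 0, 0], [0, 4.3, 0, 0, 0, 0], [0, 4.3, 0, 0, 0, 0], [0, 4.3, 0, 0, 0, 0], [0, 0, 0, 0, 0, 0], [0, 0, -3, 0, 0, 0], [0, 0, -3, 0, 0, 0], [0, 0, 0, 0, 0, 0]])

```text
time_s: 38.08
eef_pos: [0.6514, 0.1071, 0.0918]
tcp_rot: [3.118, 0.359, -0.001]
wrist_force: [-0.2, 0.2, -1.4]
gripper_width: 0.0469
```

step_arm(steps=[[-0.1, -0.1, -1.5, 0, 0, 0], [0, 0, -1.5, 0, 0, 0], [0, 0, -0.8, 0, 0, 0], [0, 0, 0, 0, 0, 0], [0, 0, 0, 0, 0, 0]])

```text
time_s: 38.7
eef_pos: [0.6514, 0.1052, 0.0535]
tcp_rot: [3.118, 0.357, 0.002]
wrist_force: [0.1, -0.5, -0.0]
gripper_width: 0.0472
```

step_arm(steps=[[-0.1, 0.1, -0.3, 0, 0, 0], [0, 0, -0.3, 0, 0, 0], [0, 0, 0, 0, 0, 0]])

```text
time_s: 39.08
eef_pos: [0.6508, 0.1065, 0.0479]
tcp_rot: [3.118, 0.358, 0.004]
wrist_force: [-0.2, 0.2, 0.5]
gripper_width: 0.047
```

Contact height (0.0476 predicted). Release, rise, retreat to clear the view.

step_arm(steps=[[0, 0, 0, 0, 0, 0], [0, 0, 0, 0, 0, 0], [0, 0, 0, 0, 0, 0], [0, 0, 0, 0, 0, 0], [0, 0, 3, 0, 0, 0], [0, 0, 4, 0, 0, 0], [0, 0, 4, 0, 0, 0], [0, 0, 4, 0, 0, 0], [0, 0, 4, 0, 0, 0], [0, 0, 4, 0, 0, 0]], hand=1)

```text
time_s: 40.33
eef_pos: [0.6485, 0.1059, 0.2822]
tcp_rot: [3.118, 0.359, -0.004]
wrist_force: [0.7, -0.5, 1.2]
gripper_width: 0.085
```

step_arm(steps=[[0, -4, 1, 0, 0, 0], [0, -4, 1, 0, 0, 0], [0, -4, 0, 0, 0, 0], [0, -4, 0, 0, 0, 0], [0, -3, 0, 0, 0, 0], [0, 0, 0, 0, 0, 0], [0, 0, 0, 0, 0, 0]])

```text
time_s: 41.2
eef_pos: [0.6483, -0.0886, 0.3073]
tcp_rot: [3.118, 0.361, 0.006]
wrist_force: [0.8, 0.4, 0.6]
gripper_width: 0.085
```

```bash
python3 - <<'E'
from h import *
t=snap('top','t4.png');s=snap('scene','s4.png');print(sense()['eef_pos'],sense()['time_s'])
r=lambda i,a,b,c,e:cv2.resize(i[c:e,a:b,::-1],(400,300),interpolation=cv2.INTER_CUBIC)
T=t['img'];S=s['img']
cv2.imwrite('pics/f.png',np.vstack([np.hstack([r(T,180,260,140,200),r(T,130,210,200,260)]),np.hstack([r(T,300,380,185,245),r(S,170,350,100,300)])]))
E
```

```text
[ 0.64837609 -0.0883465   0.30728758] 41.3
```

View pics/f.png

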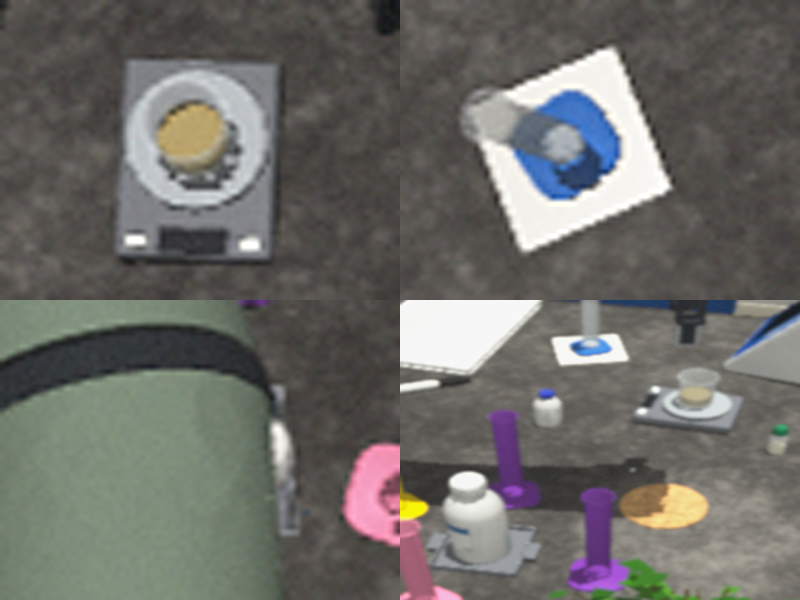

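step_arm(steps=[[0, 5, 0, 0, 0, 0], [0, 5, 0, 0, 0, 0], [0, 4, 0, 0, 0, 0], [0, 0, 0, 0, 0, 0]])

```text
time_s: 41.8
eef_pos: [0.6474, 0.0592, 0.3073]
tcp_rot: [3.118, 0.367, 0.006]
wrist_force: [-0.1, -0.9, -0.0]
gripper_width: 0.0853
```

```bash
python3 - <<'E'
from h import *
d=load('top')
g=lambda u,v,o,z:px2w(d,(u-2)/5+o[0],(v-2)/5+o[1],z).round(4)[:2]
print('pan',g(197,138,(180,140),.03),'soil',g(192,137,(180,140),.055))
print('tile',g(571,151,(50,200),.008),'tubebase',g(563,143,(50,200),.018),'tubetop',g(490,115,(50,200),.188))
t=snap('top','t5.png');im=t['img'][:,:,::-1]
cv2.imwrite('pics/t5c.png',cv2.resize(im[190:250,305:385],None,fx=8,fy=8,interpolation=cv2.INTER_CUBIC))
E
```

```text
pan [0.6505 0.1063] soil [0.6453 0.1067]
tile [0.4585 0.283 ] tubebase [0.4627 0.2857] tubetop [0.4629 0.2848]
```

View pics/t5c.png

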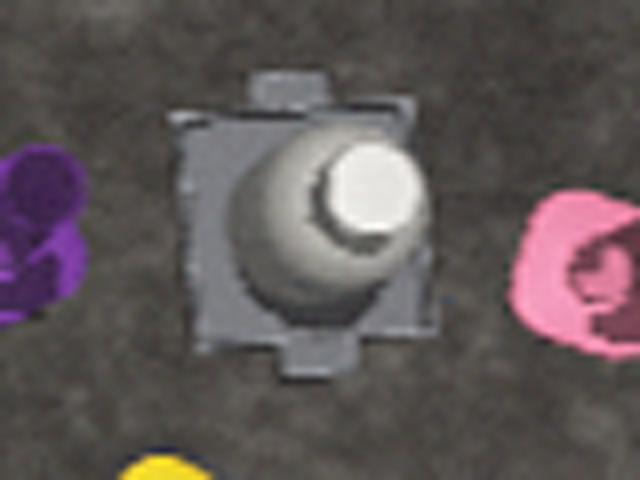

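```bash
python3 - <<'E'
from h import *
d=load('top')
g=lambda u,v,z:px2w(d,(u-3.5)/8+305,(v-3.5)/8+190,z).round(4)[:2]
print('cap',g(373,187,.158),'tray',np.mean([g(*c,.012) for c in((170,116),(413,100),(438,330),(200,350))],0))
sign_off();print(sense()['time_s'])
E
```

```text
cap [ 0.4794 -0.278 ] tray [ 0.483175 -0.279025]
the job is handed in; nothing more can be done
the job is handed in; nothing more can be done
```

I moved all three to their own places and handed the job in at about 42 s of robot time. The beaker was parked on the cork mat. Then the cylinder went to the tile, the bottle to the tray, and the beaker to the scale's pan.

In the last pictures, all three stood upright, the gripper was clear of them, and the dropper, vial and coloured look-alikes looked undisturbed. I checked that by eye only. Measured from the top camera, each landed within a few mm of the middle of its place:

| Item | Distance from middle | Measured on |
|---|---|---|
| Bottle | about 4 mm | cap, against the tray centre |
| Measuring cylinder | 2 to 4 mm | tube, against the tile centre |
| Beaker | about 3 to 5 mm (rough) | soil surface, whose height I had to guess |

**Checks that disagreed:**
- **Bottle grip:** the gripper read 36 mm on the 34 mm cap, so it probably also touched the shoulder. The grip held.
- **Setting down:** the wrist force did not clearly show contact when I set the bottle down. I judged contact by the arm stopping at the predicted height. The bottle slid about 3 mm, so I lifted it slightly and re-centred it before letting go.

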